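# Rake out the parting seam of a plaster mould

## Robot

A 7-joint arm with a two-finger parallel gripper is mounted at the origin on the work surface. World frame = base frame: x ahead of the robot, y to its left, z up, the work surface at z = 0. Lengths are in m, angles in rad, forces in N, time in s.
With the tool pointing down it reaches from about 0.425 to 0.875 m from the base axis. Payload 4.7 kg.
Tool frame: the origin (TCP) lies between the finger pads; the fingertips stand 11 mm ahead of it and the grasp point (between the pads) lies 8 mm behind it; z points along the fingers, y is the line along which they close (so a half turn about z gives the same grasp; the last joint's range is limited). The gripper opens to 87 mm and grips with 3 to 60 N. Pads are 19 mm wide; open, the fingers measure 117 mm over their backs; the gripper's body (75 mm by 190 mm) begins 51 mm behind the grasp point.
Start: joints at [0.014, 0.321, -0.07, 1.45, 0.023, 1.371, -0.057], TCP at [0.65, -0, 0.205] pointing down, gripper open.
Joint ranges: [-2.86, 2.86], [-0.3, 2.09], [-1.38, 1.24], [0.06, 2.45], [-1.56, 4.7], [0.09, 2.05], [-2.69, 2.69]. Speed limits (rad/s): [2.57, 2.57, 3.14, 3.14, 3.14, 3.14, 3.14].

## Interface

Orientations are given as a rotation vector (axis times angle).
In Python, from bench import ctrl gives the robot as it stands. The module is installed in compiled form; this text tells all that it offers.
- The arm moves only by the shell command python3 -m inch 'ROWS' [FORCE]. ROWS is JSON, a list of rows, each an object with "slide": the shift along the tool's x, y, z scaled (see below), a list of three; "angular": the turn, a rotation vector about the tool's x, y, z scaled (see below), a list of three; "claw": the opening, from -1 (shut) to 1 (fully open). In form: [{"slide": [tx, ty, tz], "angular": [rx, ry, rz], "claw": claw}, ...]. A call has 1 to 10 rows; each row is the pose to reach, as a shift and turn from the pose commanded when the call began, along the tool's axes at that moment; what a row does not reach only later rows make up. The controller multiplies each number of a shift by 0.25 m and each number of a turn by 30 degrees. A row lasts 1/10 s, in which the tool goes at most 50 mm and 8.59 degrees, less where a joint would pass 70% of its speed; a pose out of reach is approached as far as the arm can. A call with a number of a shift or a turn outside -1 to 1 is refused whole. A call with a gripper value outside its range is refused whole. The fingers move at their own pace and stop on an object; FORCE is the grip in N (left out, the last holds). Time passes only in rows, so rows that repeat a pose let the fingers close. It gives the time, the measured TCP pose, the force, the opening and the grip force at its end, in the units of the state.
- ctrl.get_state(): the state, without advancing time (a new reading comes with each control period).
- ctrl.get_image(name): name is "scene" or "side" or "wrist"; returns a dict with "color" (400x640x3 uint8, red, green, blue), "depth" (400x640 float32, m along the optical axis (not along the pixel's ray), 0 where there is no reading), "camera_matrix" (3x3 intrinsics, pixels), "extrinsics" (4x4, takes a point from camera to world coordinates); the wrist camera has in their place "tool_from_camera" (4x4, takes a point from camera to tool coordinates, whose origin is the TCP and whose axes are the flange's). Camera axes: x right, y up, looking along -z (the intrinsics and any distortion apply to the point x, -y, -z); pixel columns grow to the right and rows downward; lengths in m; the calibration is good to about 2 mm. A picture is of the moment at which its call begins: read the wrist's pose just before it.
- ctrl.close_job(): hands the job in; it is judged then, once.
Trained networks look in the newest picture that a camera, given by its name, has taken for a name from the list of things; names that differ only in an ending like _2 or _b are one class to them, and where a whole thing is asked for, a point or a joint stands for the part that bears it (a point fixed in the world has none). Each returns a list of dicts, best first, with "confidence" (0 to 1); they miss things now and then, are a little off and sometimes report something else, mostly with a low value. They report only what shows in the picture. A call takes as long as a camera call.
- ctrl.find_in(query, camera): "bbox" ([centre column, centre row, width, height] in pixels, round what is visible of it).
- ctrl.outline_of(query, camera): "mask" (400x640 bool, what is visible of it) and "bbox" ([centre column, centre row, width, height] in pixels, round what is visible of it).
The state is a dict: "time": time; "joint_positions": joint angles; "qd": joint speeds; "joint_torque": joint torques, N m; "position": TCP position; "tool_rot": TCP orientation; "ft_force": force on the tool from outside, world axes, zero at the start; "torque": the same for the moment, N m; "grip_width": opening from 0.0 (shut) to 1.0 (fully open); "grip_force": force on a finger pad.
Only numpy, scipy, OpenCV 4.12 (cv2) and the standard library are available. Lean on these libraries where they do the work, as an engineer would, in place of code of your own. Each camera call takes 0.05 s, during which the arm holds its last target. There are 200 camera calls.

## Task

Take the stylus out of its wooden fork rack and rake out the open seam across the top of the plaster mould: set its tip down into the seam just beside the round pour collar and draw it, upright and gently, at about 2 cm per second along the whole seam, round both bends, to the open end, in one pass without lifting out partway. Then lift it out at the open end and hang it upright in the rack again, as it hung before, leaving everything else on the bench alone.

Things in the scene. Friction and masses are not known exactly. Their poses are not given: they have to be found in the camera images.
- stylus: loose hand tool, about 100 g, hanging upright in the rack: wooden handle 22 mm square on a steel flange (44 mm diameter, 5 mm thick), below it a steel shank 10 mm in diameter, tapering over the last 25 mm to a blunt tip. Origin: centre of the flange's underside; z up along the handle, x and y square to its faces. Handle 5 to 75 mm above the origin.
- stylus_tip (a point): end of the stylus's blunt tip (4 mm across), on the axis, 55 mm below the stylus's origin
- mould: two-part plaster mould, fixed, 120 (x) by 210 (y) by 55 mm high, dark strap round its sides. Origin: centre of the underside, z up. The seam, a channel 12 mm wide, 8 mm deep, upright walls, rigid flat floor, crosses the top from a raised pour collar (34 mm diameter, 12 mm tall, at x -18, y 85) to the -y edge, where it is open. Its centre line: (-18, 68), (-18, 25), (18, -25), (18, -105) mm.
- seam_start (a point): start of the seam beside the collar, on the centre line, at the height of the mould's top (the seam's floor lies 8 mm lower): (-18, 57) mm in the mould's frame
- seam_bend1 (a point): first bend of the seam, on the centre line at the height of the top: (-18, 25) mm
- seam_middle (a point): middle of the oblique part, same height: (0, 0) mm
- seam_bend2 (a point): second bend, same height: (18, -25) mm
- seam_late (a point): on the last straight, same height: (18, -55) mm
- seam_end (a point): end mark, on the last straight 20 mm before the mould's edge, same height: (18, -85) mm
- rack: wooden fork rack fixed to the bench: base 100 (x) by 110 mm (y), an upright at +x, on top two flat prongs 82 mm long pointing to -x with a slot 20 mm wide between them, free from x -40 to 30 mm, open at the -x end and above. Origin: centre of the underside, z up. The prongs' top is 75 mm above the bench. The shank hangs in the slot, the flange lies on the prongs.
- rack_seat (a point): where the stylus hangs: middle of the slot (x -10, y 0 mm in the rack's frame), at the height of the prongs' top; the stylus's origin rests here within some 8 mm at the start
- pod0: loose fired-clay pod, egg-like, 42 mm diameter, 54 mm tall; origin under its centre
- pod1: another such pod
- pod2: another such pod
- bowl: loose terracotta bowl, 100 mm across, 45 mm tall; origin under its centre
- spray: loose green bottle, 64 mm diameter, 160 mm tall; origin under its centre
- jar: loose glass jar with white cap, 70 mm diameter, 90 mm tall; origin under its centre

How it is judged:
On the way, in this order (a step that is already met when the one before it is completed fails the run):
1. the tip is down in the seam (at least 2.5 mm below the top) at its start beside the collar, within 10 mm, the stylus within 20 degrees of upright (horizontal distance between stylus_tip and seam_start below 0.01 m and z of stylus_tip in the frame of mould below 0.0525 m and angle between stylus's own z axis and vertical below 0.35 rad), for 0.1 s.
2. likewise at the first bend (horizontal distance between stylus_tip and seam_bend1 below 0.01 m and z of stylus_tip in the frame of mould below 0.0525 m and angle between stylus's own z axis and vertical below 0.35 rad), for 0.1 s.
3. likewise at the middle of the oblique part (horizontal distance between stylus_tip and seam_middle below 0.01 m and z of stylus_tip in the frame of mould below 0.0525 m and angle between stylus's own z axis and vertical below 0.35 rad), for 0.1 s.
4. likewise at the second bend (horizontal distance between stylus_tip and seam_bend2 below 0.01 m and z of stylus_tip in the frame of mould below 0.0525 m and angle between stylus's own z axis and vertical below 0.35 rad), for 0.1 s.
5. likewise half way along the last straight (horizontal distance between stylus_tip and seam_late below 0.01 m and z of stylus_tip in the frame of mould below 0.0525 m and angle between stylus's own z axis and vertical below 0.35 rad), for 0.1 s.
6. likewise at the end mark (horizontal distance between stylus_tip and seam_end below 0.01 m and z of stylus_tip in the frame of mould below 0.0525 m and angle between stylus's own z axis and vertical below 0.35 rad), for 0.1 s.
At the end, for the whole second after the job is handed in: The stylus hangs at rest in the rack: its origin within 18 mm horizontally and 5 mm in height of the seat, upright within 7 degrees (horizontal distance between stylus and rack_seat below 0.018 m and z of stylus in the frame of rack_seat between -0.005 and 0.005 m and angle between stylus's own z axis and vertical below 0.12 rad and linear speed of stylus below 0.02 m/s); the robot touches nothing.
It fails at once if the tip is out of the seam but less than 12 mm above the mould's top, over the middle of the seam (lifted out partway) (y of stylus_tip in the frame of mould between -0.065 and 0.035 m and x of stylus_tip in the frame of mould between -0.035 and 0.035 m and z of stylus_tip in the frame of mould between 0.0565 and 0.067 m).
It fails at once if the stylus moves faster than 80 mm/s while its tip is down in the middle of the seam (y of stylus_tip in the frame of mould between -0.065 and 0.035 m and x of stylus_tip in the frame of mould between -0.035 and 0.035 m and z of stylus_tip in the frame of mould below 0.055 m and linear speed of stylus above 0.08 m/s).
It fails at once if the stylus presses on the mould with more than 25 N (contact force between stylus and mould above 25 N).
It fails at once if a bystander (a pod, the bowl, green bottle or jar) is moved by more than 30 mm (distance of any of pod0, pod1, pod2, bowl, spray, jar from where it was at the start of the episode above 0.03 m).
It also fails if it takes over 64 s, if anything falls off the work surface, if the arm or the gripper's body presses on something with over 40 N, if the wrist force passes 120 N, or if a joint passes its speed limit or range.

## Working session

There is one attempt and no reset: what is moved stays moved. The work goes in short steps, Python scripts to look and compute and a shell command to move; the robot and the scene stay as the last step left them, time stands still between calls to the robot, and variables do not carry over. Pictures are saved under pics/ and viewed, at most 10 in all, crops included, and the job is handed in when it is done.

```bash
mkdir -p pics
cat > h.py <<'E'
import numpy as np, cv2
from bench import ctrl
from scipy.spatial.transform import Rotation as R
def world(im):
    K=im["camera_matrix"];d=im["depth"];v,u=np.mgrid[0:d.shape[0],0:d.shape[1]]
    p=np.stack([(u-K[0,2])/K[0,0]*d,-(v-K[1,2])/K[1,1]*d,-d],-1)
    if "extrinsics" in im: T=im["extrinsics"]
    else:
        s=im["state"];T=np.eye(4);T[:3,:3]=R.from_rotvec(s["tool_rot"]).as_matrix();T[:3,3]=s["position"];T=T@im["tool_from_camera"]
    return p@T[:3,:3].T+T[:3,3]
def grab(n):
    s=ctrl.get_state();im=ctrl.get_image(n);im["state"]=s;return im
def save(im,f,crop=None,k=1):
    c=im["color"][...,::-1]
    if crop: c=c[crop[1]:crop[3],crop[0]:crop[2]]
    cv2.imwrite("pics/"+f,cv2.resize(c,None,fx=k,fy=k,interpolation=cv2.INTER_CUBIC))
E
python3 - <<'E'
from h import *
s=ctrl.get_state();print(s["position"],s["tool_rot"],s["grip_width"])
ims=[]
for n in ("scene","side"):
    im=grab(n);save(im,n+"0.png");W=world(im)
    print(n,im["camera_matrix"][0,0],im["extrinsics"][:3,3])
    for q in ("stylus","mould","rack","pod0","bowl","spray","jar"):
        for r in ctrl.outline_of(q,n)[:3]:
            m=r["mask"]&(im["depth"]>0);p=W[m]
            if len(p): print(q,round(r["confidence"],2),np.round(r["bbox"]),np.round(np.median(p,0),3),np.round(np.percentile(p,[2,98],axis=0),3).tolist())
E
```

```text
[ 6.49424177e-01 -8.11695428e-05  2.04359181e-01] [-2.22054946 -2.22053856  0.00222566] 1.0007063980983262
scene 408.55321443880695 [ 1.56118079 -0.44536721  0.78579987]
stylus 0.59 [365. 179.   9.  23.] [0.564 0.197 0.11 ] [[0.547, 0.187, 0.078], [0.575, 0.215, 0.152]]
mould 0.94 [241. 233.  80.  56.] [ 0.601 -0.241  0.054] [[0.507, -0.337, 0.003], [0.631, -0.13, 0.061]]
rack 0.69 [370. 200.  38.  37.] [0.611 0.187 0.046] [[0.531, 0.15, 0.004], [0.622, 0.248, 0.077]]
pod0 0.71 [306. 214.  12.  18.] [ 0.55  -0.012  0.032] [[0.534, -0.025, 0.003], [0.56, 0.006, 0.053]]
pod0 0.66 [326. 233.  17.  21.] [ 0.671 -0.002  0.034] [[0.656, -0.014, 0.01], [0.68, 0.02, 0.054]]
pod0 0.44 [296. 197.  12.  14.] [ 0.452 -0.006  0.031] [[0.438, -0.02, 0.006], [0.462, 0.016, 0.054]]
bowl 0.75 [340. 243.  37.  30.] [0.734 0.021 0.028] [[0.707, -0.033, 0.005], [0.798, 0.057, 0.047]]
spray 0.78 [167. 258.  29.  60.] [ 0.668 -0.455  0.084] [[0.641, -0.485, 0.006], [0.679, -0.426, 0.161]]
spray 0.28 [366. 179.  10.  22.] [0.564 0.197 0.109] [[0.548, 0.186, 0.078], [0.574, 0.213, 0.152]]
jar 0.72 [446. 194
[... 659 characters left out ...]
 214.  16.  22.] [ 0.537 -0.02   0.031] [[0.52, -0.028, 0.003], [0.556, -0.005, 0.053]]
pod0 0.64 [264. 216.  16.  23.] [ 0.441 -0.015  0.031] [[0.423, -0.024, -0.001], [0.459, 0.068, 0.054]]
pod0 0.57 [346. 207.  10.  19.] [ 0.658 -0.007  0.032] [[0.642, -0.016, 0.006], [0.675, 0.009, 0.054]]
bowl 0.8 [375. 199.  38.  26.] [0.755 0.031 0.031] [[0.707, -0.036, 0.008], [0.796, 0.056, 0.047]]
bowl 0.52 [330. 271.  81.  92.] [ 0.559 -0.274  0.055] [[0.499, -0.342, 0.004], [0.625, -0.136, 0.06]]
spray 0.73 [314. 133.  12.  30.] [0.657 0.437 0.05 ] [[0.633, 0.428, 0.003], [0.684, 0.458, 0.091]]
spray 0.68 [402. 329.  44.  88.] [ 0.637 -0.475  0.094] [[0.616, -0.488, 0.009], [0.67, -0.447, 0.161]]
```

```bash
python3 -m inch '[{"slide":[-0.9,-0.34,-0.5],"angular":[0,0,0],"claw":1},{"slide":[-0.9,-0.34,-0.5],"angular":[0,0,0],"claw":1},{"slide":[-0.9,-0.34,-0.5],"angular":[0,0,0],"claw":1},{"slide":[-0.9,-0.34,-0.5],"angular":[0,0,0],"claw":1},{"slide":[-0.9,-0.34,-0.5],"angular":[0,0,0],"claw":1},{"slide":[-0.9,-0.34,-0.5],"angular":[0,0,0],"claw":1},{"slide":[-0.9,-0.34,-0.5],"angular":[0,0,0],"claw":1},{"slide":[-0.9,-0.34,-0.5],"angular":[0,0,0],"claw":1}]'
python3 - <<'E'
from h import *
im=grab("wrist");print(im["tool_from_camera"]);save(im,"w1.png");np.savez("w1.npz",W=world(im),c=im["color"])
E
```

```text
time: 1.6
position: [0.5653, -0.2242, 0.3303]
tool_rot: [-2.221, -2.221, -0.002]
ft_force: [0.5, 1.0, -1.1]
grip_width: 1.0
grip_force: 0.0
[[ 1.79676658e-04  9.68383012e-01  2.49468055e-01  6.74595850e-02]
 [ 9.99999980e-01 -1.94582342e-04  3.50889839e-05  4.92053341e-04]
 [ 8.25216543e-05  2.49468044e-01 -9.68383028e-01 -1.78790354e-01]
 [ 0.00000000e+00  0.00000000e+00  0.00000000e+00  1.00000000e+00]]
```

View pics/w1.png

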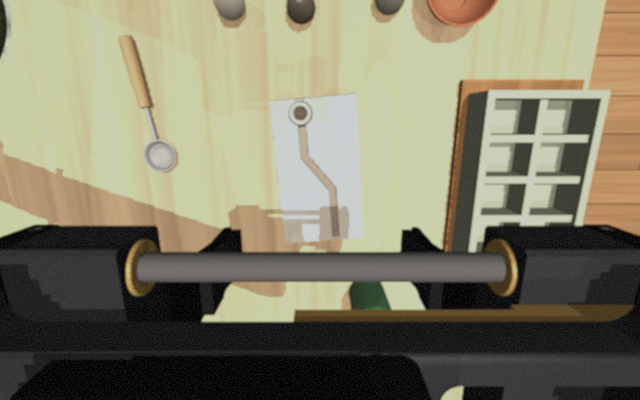

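View pics/scene0.png

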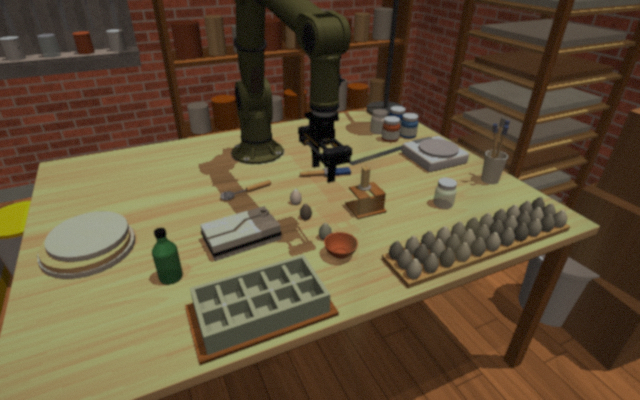

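The picture shows the mould unobstructed at (270–363, 95–243), the collar at (300,113) and the seam's open end at (336,237).

```bash
python3 -m inch '[{"slide":[0.8,0,0],"angular":[0,0,0],"claw":1},{"slide":[0.8,0,0],"angular":[0,0,0],"claw":1},{"slide":[0.8,0,0],"angular":[0,0,0],"claw":1},{"slide":[0.8,0,0],"angular":[0,0,0],"claw":1}]' >/dev/null
python3 -m inch '[{"slide":[0.8,0,0],"angular":[0,0,0],"claw":1},{"slide":[0.8,0,0],"angular":[0,0,0],"claw":1},{"slide":[0.8,0,0],"angular":[0,0,0],"claw":1},{"slide":[0.8,0,0],"angular":[0,0,0],"claw":1},{"slide":[0.8,0,0],"angular":[0,0,0],"claw":1},{"slide":[0.8,0,0],"angular":[0,0,0],"claw":1}]'
cat > fit.py <<'E'
from h import *
from scipy.optimize import minimize
z=np.load("w1.npz");W=z["W"];c=z["c"].astype(float)
m=(abs(W[...,0]-.565)<.1)&(abs(W[...,1]+.235)<.13)&(W[...,2]>.042)&(W[...,2]<.075)
v,u=np.where(m);print("n",m.sum(),"v",v.min(),v.max())
p=W[m]; top=p[abs(p[:,2]-.055)<.006]
rect=cv2.minAreaRect(top[:,:2].astype(np.float32)*1000);print(rect,"zmed",np.median(top[:,2]))
# seam classification by darkness/depth
g=c.mean(-1)[m]; zz=p[:,2]
print("z hist",np.histogram(zz,np.arange(.042,.076,.002)))
cl=np.array([(-18,68),(-18,25),(18,-25),(18,-105)])*1e-3
def dist(q):
    d=[]
    for a,b in zip(cl[:-1],cl[1:]):
        t=np.clip(((q-a)@(b-a))/((b-a)@(b-a)),0,1);d.append(np.linalg.norm(q-a-t[:,None]*(b-a),axis=1))
    return np.min(d,0)
h=np.clip((zz-np.median(top[:,2]))*1000,-8,12)
gs=(g-np.median(g))/max(1,np.std(g))
def model(x,use):
    q=p[:,:2]-x[:2];cs,sn=np.cos(x[2]),np.sin(x[2]);q=q@np.array([[cs,-sn],[sn,cs]])
    sig=lambda d:1/(1+np.exp(d/.0007))
    seam=sig(dist(q)-.006)*sig(-0.001+np.maximum(0,-q[:,1]-.106)); col=sig(np.linalg.norm(q-[-.018,.085],axis=1)-.017)
    return seam,col,q
def cost(x):
    s,k,q=model(x,0);A=np.c_[s*(1-k),k,np.ones(len(s))]
    r=0
    for y in (h,gs):
        co,res,_,_=np.linalg.lstsq(A,y,rcond=None);r+=np.sum(np.minimum((A@co-y)**2,25))/np.sum((y-y.mean())**2)
    return r
best=None
for a in np.arange(-.25,.26,.05):
    o=minimize(cost,[.565,-.238,a],method="Nelder-Mead",options=dict(initial_simplex=np.array([.565,-.238,a])+np.array([[0,0,0],[.008,0,0],[0,.008,0],[0,0,.05]]),xatol=1e-5,fatol=1e-6))
    if best is None or o.fun<best.fun: best=o
print(best.x,best.fun)
x=best.x;s,k,q=model(x,0);print("mould-frame extent",np.percentile(q[abs(p[:,2]-.055)<.006],[0.5,99.5],axis=0))
for lo,hi in((25,57),(-20,20),(-60,-25),(-85,-60)):
    b=(s>.9)&(q[:,1]*1e3>lo)&(q[:,1]*1e3<hi);print(lo,b.sum(),np.median(zz[b]),np.median(g[b]))
np.save("mould.npy",x)
cs,sn=np.cos(x[2]),np.sin(x[2])
for P in ((-18,57),(-18,25),(0,0),(18,-25),(18,-55),(18,-85),(18,-105)):
    P=np.array(P)/1e3;print(P,np.round(np.array([[cs,-sn],[sn,cs]])@P+x[:2],4))
E
python3 fit.py
python3 - <<'E'
from h import *
im=grab("wrist");save(im,"w2.png");np.savez("w2.npz",W=world(im),c=im["color"])
E
```

```text
time: 2.65
position: [0.5634, 0.1788, 0.3291]
tool_rot: [-2.212, -2.228, 0.003]
ft_force: [1.1, 0.7, -0.2]
grip_width: 1.0
grip_force: 0.0
n 11861 v 93 242
((561.2550659179688, -232.84210205078125), (120.41436004638672, 210.30491638183594), 4.6914963722229) zmed 0.0544811216527227
z hist (array([   0,  177,  747,   65,   29, 2986, 6990,  441,  141,   52,   12,
         91,  123,    7,    0,    0]), array([0.042, 0.044, 0.046, 0.048, 0.05 , 0.052, 0.054, 0.056, 0.058,
       0.06 , 0.062, 0.064, 0.066, 0.068, 0.07 , 0.072, 0.074]))
[ 0.56156143 -0.23288882  0.08265766] 0.7176311696360765
mould-frame extent [[-0.05963985 -0.10359406]
 [ 0.05933145  0.1042312 ]]
25 0 nan nan
-20 0 nan nan
-60 0 nan nan
-85 0 nan nan
[-0.018  0.057] [ 0.5389 -0.1776]
[-0.018  0.025] [ 0.5416 -0.2095]
[0. 0.] [ 0.5616 -0.2329]
[ 0.018 -0.025] [ 0.5816 -0.2563]
[ 0.018 -0.055] [ 0.584  -0.2862]
[ 0.018 -0.085] [ 0.5865 -0.3161]
[ 0.018 -0.105] [ 0.5882 -0.336 ]
  return _methods._mean(a, axis=axis, dtype=dtype,
  ret = ret.dtype.type(ret / rcount)
```

View pics/w2.png

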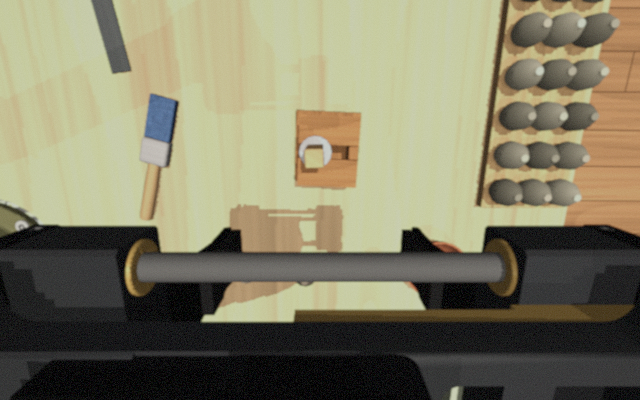

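The picture shows the rack at (297–361, 110–188), with the upright on its right (+x) and the flange at (316,151). The square handle top is at (315,157), roughly aligned with the rack.

Run:
```python
from h import *
z=np.load("w2.npz");W=z["W"]
def rg(lo,hi,r=.08,c=(.57,.2)):
    m=(abs(W[...,0]-c[0])<r)&(abs(W[...,1]-c[1])<r)&(W[...,2]>lo)&(W[...,2]<hi);return W[m]
for n,lo,hi in (("handle",.14,.165),("flange",.0785,.09),("prong+fl",.068,.09),("base",.003,.03)):
    p=rg(lo,hi);print(n,len(p),cv2.minAreaRect(p[:,:2].astype(np.float32)*1000),np.median(p[:,2]),np.percentile(p,[1,99],axis=0).round(4).tolist())
p=rg(.003,.2,.075);print(np.histogram(p[:,2],np.arange(0,.165,.005)))
```

```text
handle 380 ((554.7335815429688, 202.80441284179688), (21.75417137145996, 21.557966232299805), 0.7715826630592346) 0.14921577141036582 [[0.544, 0.1921, 0.1423], [0.5657, 0.2135, 0.1512]]
flange 350 ((554.6097412109375, 205.36178588867188), (36.38080978393555, 42.250728607177734), 85.11463165283203) 0.07953634805814694 [[0.5336, 0.1879, 0.0786], [0.5753, 0.2232, 0.0871]]
prong+fl 3427 ((572.0963134765625, 202.42587280273438), (96.12350463867188, 82.19066619873047), 87.78768920898438) 0.07460032942722206 [[0.5316, 0.1554, 0.0723], [0.6127, 0.2502, 0.0806]]
base 765 ((569.9193115234375, 215.619873046875), (110.66387176513672, 121.96011352539062), 5.365545749664307) 0.009254510538975413 [[0.5203, 0.1541, 0.0067], [0.6207, 0.2581, 0.0203]]
(array([   1,  606,  144,    6,    3,    5,    2,    4,    5,    5,    4,
          4,    8,  130, 2225, 1097,   87,    6,    5,    3,    7,    6,
          3,    9,    6,    8,    6,    4,    8,  306,   66,    0]), array([0.   , 0.005, 0.01 , 0.015, 0.02 , 0.025, 0.03 , 0.035, 0.04 ,
       0.045, 0.05 , 0.055, 0.06 , 0.065, 0.07 , 0.075, 0.08 , 0.085,
       0.09 , 0.095, 0.1  , 0.105, 0.11 , 0.115, 0.12 , 0.125, 0.13 ,
       0.135, 0.14 , 0.145, 0.15 , 0.155, 0.16 ]))
```

Run:
```python
import cv2
a=cv2.imread("pics/w2.png")[90:210,260:400];cv2.imwrite("pics/w2c.png",cv2.resize(a,None,fx=5,fy=5,interpolation=cv2.INTER_CUBIC))
```

```text
(no output)
```

View pics/w2c.png

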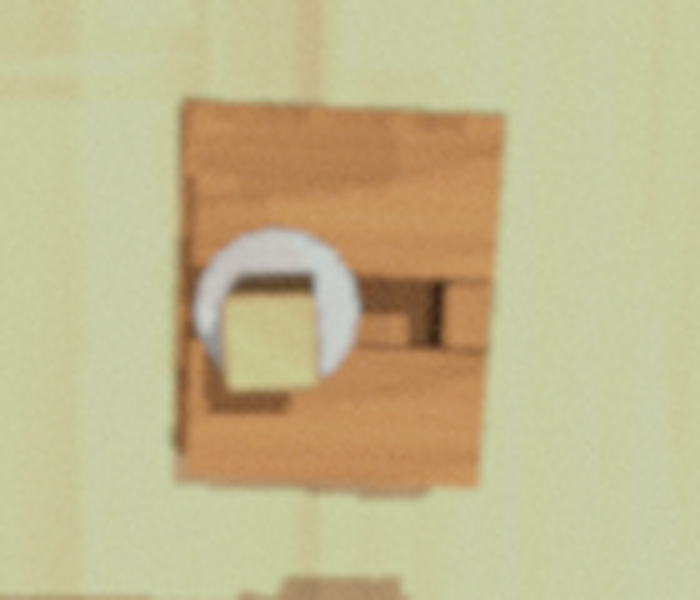

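```bash
cat > st.py <<'E'
from h import *
s=ctrl.get_state();M=R.from_rotvec(s["tool_rot"]).as_matrix()
print(s["time"],s["position"].round(4),"toolx",M[:,0].round(4),"tooly",M[:,1].round(4),"toolz",M[:,2].round(4),s["grip_width"],s["grip_force"],s["ft_force"].round(2))
import sys
if len(sys.argv)>3:
    d=np.array(list(map(float,sys.argv[1:4])))-s["position"];print("slide",(M.T@d/.25).round(4))
E
python3 st.py 0.5547 0.2028 0.102
```

```text
2.7 [0.5642 0.1764 0.3294] toolx [-3.3e-03  1.0e+00 -8.0e-04] tooly [ 1.      0.0033 -0.0017] toolz [-1.7e-03 -8.0e-04 -1.0e+00] 1.0006455580297373 0.0 [-0.39 -1.61  0.3 ]
slide [ 0.1065 -0.036   0.9094]
```

```bash
python3 -m inch '[{"slide":[0.11,-0.04,0],"angular":[0,0,0],"claw":1},{"slide":[0.11,-0.04,0.2],"angular":[0,0,0],"claw":1},{"slide":[0.11,-0.04,0.4],"angular":[0,0,0],"claw":1},{"slide":[0.11,-0.04,0.55],"angular":[0,0,0],"claw":1},{"slide":[0.11,-0.04,0.65],"angular":[0,0,0],"claw":1},{"slide":[0.11,-0.04,0.65],"angular":[0,0,0],"claw":1},{"slide":[0.11,-0.04,0.65],"angular":[0,0,0],"claw":1}]'; python3 st.py 0.5547 0.2028 0.102
```

```text
time: 3.4
position: [0.5554, 0.2015, 0.1685]
tool_rot: [2.223, 2.22, -0.0]
ft_force: [-0.6, -0.7, 1.8]
grip_width: 0.999
grip_force: 0.0
3.4 [0.5554 0.2015 0.1685] toolx [ 1.4e-03  1.0e+00 -3.0e-04] tooly [ 1.0e+00 -1.4e-03  1.0e-04] toolz [ 1.e-04 -3.e-04 -1.e+00] 0.9990441434453453 0.0 [-0.6  -0.72  1.83]
slide [ 0.0051 -0.0028  0.2659]
```

Down and grip firmly.

```bash
python3 -m inch '[{"slide":[0.005,-0.003,0.1],"angular":[0,0,0],"claw":1},{"slide":[0.005,-0.003,0.2],"angular":[0,0,0],"claw":1},{"slide":[0.005,-0.003,0.264],"angular":[0,0,0],"claw":1},{"slide":[0.005,-0.003,0.264],"angular":[0,0,0],"claw":1},{"slide":[0.005,-0.003,0.264],"angular":[0,0,0],"claw":-0.3},{"slide":[0.005,-0.003,0.264],"angular":[0,0,0],"claw":-1},{"slide":[0.005,-0.003,0.264],"angular":[0,0,0],"claw":-1},{"slide":[0.005,-0.003,0.264],"angular":[0,0,0],"claw":-1},{"slide":[0.005,-0.003,0.264],"angular":[0,0,0],"claw":-1},{"slide":[0.005,-0.003,0.264],"angular":[0,0,0],"claw":-1}]' 40; python3 st.py 0.5547 0.2028 0.102
```

```text
time: 4.4
position: [0.5543, 0.2037, 0.1021]
tool_rot: [2.221, 2.221, 0.0]
ft_force: [0.9, -0.7, -0.7]
grip_width: 0.543
grip_force: 0.0
4.4 [0.5543 0.2037 0.1021] toolx [0. 1. 0.] tooly [ 1.e+00 -0.e+00  3.e-04] toolz [ 3.e-04  0.e+00 -1.e+00] 0.5425789810227595 0.0 [ 0.87 -0.72 -0.65]
slide [-0.0037  0.0014  0.0006]
```

```bash
python3 -m inch '[{"slide":[0,0,0],"angular":[0,0,0],"claw":-1},{"slide":[0,0,0],"angular":[0,0,0],"claw":-1},{"slide":[0,0,0],"angular":[0,0,0],"claw":-1},{"slide":[0,0,0],"angular":[0,0,0],"claw":-1},{"slide":[0,0,0],"angular":[0,0,0],"claw":-1},{"slide":[0,0,0],"angular":[0,0,0],"claw":-1},{"slide":[0,0,0],"angular":[0,0,0],"claw":-1},{"slide":[0,0,0],"angular":[0,0,0],"claw":-1}]'; python3 st.py
```

```text
time: 5.2
position: [0.5542, 0.2037, 0.1019]
tool_rot: [2.221, 2.221, -0.0]
ft_force: [1.1, 0.1, -1.1]
grip_width: 0.252
grip_force: 39.3
5.2 [0.5542 0.2037 0.1019] toolx [-0.e+00  1.e+00 -1.e-04] tooly [ 1.  0. -0.] toolz [-0.e+00 -1.e-04 -1.e+00] 0.25230407977488717 39.34431700967252 [ 1.09  0.05 -1.13]
```

```bash
python3 -m inch '[{"slide":[0,0,-0.06],"angular":[0,0,0],"claw":-1},{"slide":[0,0,-0.16],"angular":[0,0,0],"claw":-1},{"slide":[0,0,-0.3],"angular":[0,0,0],"claw":-1},{"slide":[0,0,-0.45],"angular":[0,0,0],"claw":-1},{"slide":[0,0,-0.55],"angular":[0,0,0],"claw":-1},{"slide":[0,0,-0.6],"angular":[0,0,0],"claw":-1},{"slide":[0,0,-0.6],"angular":[0,0,0],"claw":-1}]' >/dev/null
python3 -m inch '[{"slide":[-0.06,0,0],"angular":[0,0,0],"claw":-1},{"slide":[-0.16,0,0],"angular":[0,0,0],"claw":-1},{"slide":[-0.28,0,0],"angular":[0,0,0],"claw":-1},{"slide":[-0.4,0,0],"angular":[0,0,0],"claw":-1},{"slide":[-0.52,0,0],"angular":[0,0,0],"claw":-1},{"slide":[-0.64,0,0],"angular":[0,0,0],"claw":-1},{"slide":[-0.76,0,0],"angular":[0,0,0],"claw":-1}]' >/dev/null
python3 -m inch '[{"slide":[-0.12,0,0],"angular":[0,0,0],"claw":-1},{"slide":[-0.24,-0.02,0],"angular":[0,0,0],"claw":-1},{"slide":[-0.36,-0.03,0.1],"angular":[0,0,0],"claw":-1},{"slide":[-0.48,-0.05,0.15],"angular":[0,0,0],"claw":-1},{"slide":[-0.58,-0.06,0.2],"angular":[0,0,0],"claw":-1},{"slide":[-0.66,-0.06,0.2],"angular":[0,0,0],"claw":-1},{"slide":[-0.72,-0.06,0.2],"angular":[0,0,0],"claw":-1},{"slide":[-0.76,-0.06,0.2],"angular":[0,0,0],"claw":-1},{"slide":[-0.76,-0.06,0.2],"angular":[0,0,0],"claw":-1}]'
python3 - <<'E'
from h import *
im=grab("wrist");save(im,"w3.png");W=world(im);np.savez("w3.npz",W=W)
im=grab("side");save(im,"s3.png",(270,150,430,270),5);Ws=world(im);np.savez("s3.npz",W=Ws)
for r in ctrl.outline_of("stylus","side")[:2]:
    p=Ws[r["mask"]&(im["depth"]>0)];print(r["confidence"],r["bbox"],np.median(p,0),np.percentile(p,[2,98],axis=0))
E
python3 st.py 0.5389 -0.1776 0.150
```

```text
time: 7.5
position: [0.5387, -0.178, 0.2015]
tool_rot: [-2.224, -2.219, 0.001]
ft_force: [-0.2, -0.4, -1.7]
grip_width: 0.254
grip_force: 39.3
0.75 [332.5, 271.7, 81.6, 90.6] [ 0.55931395 -0.27472743  0.05449276] [[ 0.49941545 -0.34227649  0.00305011]
 [ 0.62605143 -0.13720909  0.06004878]]
0.56 [313.4, 190.7, 22.8, 51.8] [ 0.53985358 -0.18803275  0.20298065] [[ 0.52442753 -0.19856517  0.1450738 ]
 [ 0.55817281 -0.17056421  0.25054547]]
7.65 [ 0.5396 -0.1749  0.202 ] toolx [-1.8e-03  1.0e+00  7.0e-04] tooly [1.0e+00 1.8e-03 2.0e-04] toolz [ 2.e-04  7.e-04 -1.e+00] 0.2520630987837391 39.34414928779006 [-0.72  1.36 -1.1 ]
slide [-0.011  -0.0027  0.208 ]
```

View pics/s3.png

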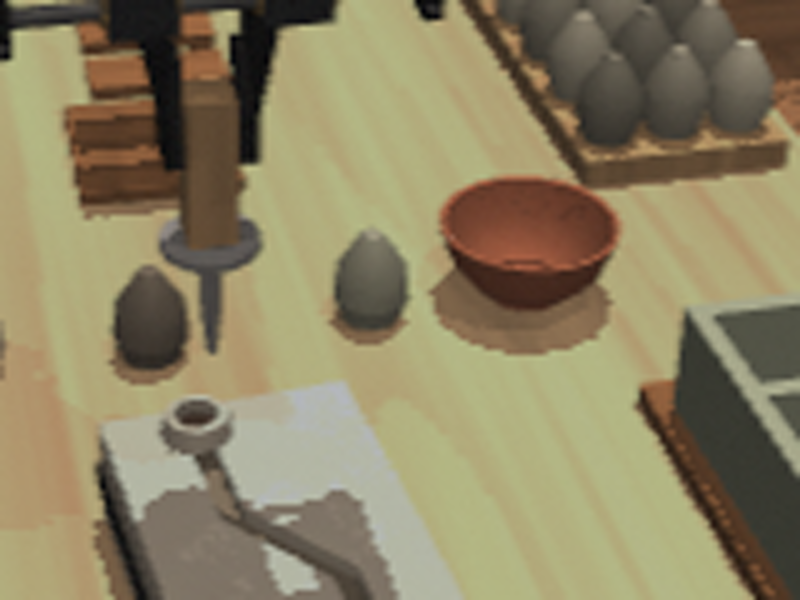

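View pics/w3.png

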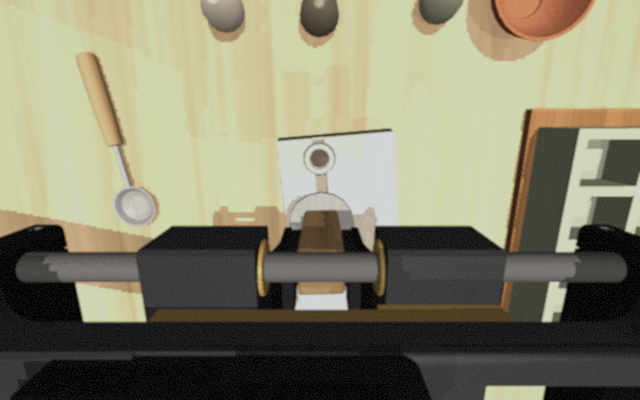

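The side view shows the stylus upright in the fingers, its tip at about pixel (312.4,220.4); the collar is at (309.4,233). The wrist view shows the flange at (320,215) in line with the collar at (320,157).

```bash
cat > proj.py <<'E'
from h import *
def proj(im,P):
    T=np.linalg.inv(im["extrinsics"]);q=T[:3,:3]@np.array(P)+T[:3,3];K=im["camera_matrix"]
    return np.array([K[0,2]+K[0,0]*q[0]/-q[2],K[1,2]-K[1,1]*q[1]/-q[2]]),-q[2]
x=np.load("mould.npy");c,s=np.cos(x[2]),np.sin(x[2])
mw=lambda a,b,z:(*(np.array([[c,-s],[s,c]])@np.array([a,b])/1e3+x[:2]),z)
E
python3 - <<'E'
from proj import *
im=grab("side");S=im["state"]["position"];print(S)
f=lambda P:[(proj(im,P)[0]).round(1),((proj(im,P)[0]-[270,150])*5).round(0)]
print("tip",f(S+[0,-.001,-.082]),"flange",f(S+[0,-.001,-.027]))
print("collar",f(mw(-18,85,.067)),"corners",[f(mw(a,b,.055))[1] for a,b in((-60,105),(60,105))],"bend1",f(mw(-18,25,.051)),"bend2",f(mw(18,-25,.051)))
# mould rect from side depth
W=world(im);m=(abs(W[...,0]-.565)<.1)&(abs(W[...,1]+.235)<.13)&(abs(W[...,2]-.0555)<.004)
print(cv2.minAreaRect(W[m][:,:2].astype(np.float32)*1000),np.median(W[m][:,2]))
# flange via wrist depth
W=np.load("w3.npz")["W"];S=np.array([.5394,-.1755,.202])
m=(abs(W[...,0]-.54)<.04)&(abs(W[...,1]+.17)<.05)&(abs(W[...,2]-.178)<.006);p=W[m];print(len(p),np.percentile(p,[1,50,99],axis=0).round(4),cv2.minEnclosingCircle(p[:,:2].astype(np.float32)*1000))
E
python3 st.py
```

```text
[ 0.53955685 -0.17489767  0.20200693]
tip [array([311.4, 219.7]), array([207., 349.])] flange [array([311.1, 198.4]), array([205., 242.])]
collar [array([308.4, 232.2]), array([192., 411.])] corners [array([ 94., 422.]), array([339., 379.])] bend1 [array([315.5, 254. ]), array([227., 520.])] bend2 [array([338.2, 265.6]), array([341., 578.])]
((563.1419067382812, -232.2084197998047), (121.0508804321289, 214.3539581298828), 4.5500078201293945) 0.05522058824187848
1303 [[ 0.5184 -0.182   0.1757]
 [ 0.5392 -0.1679  0.1791]
 [ 0.5593 -0.158   0.1829]] ((539.1937866210938, -178.0724639892578), 21.58458137512207)
7.7 [ 0.5396 -0.1748  0.2021] toolx [-2.1e-03  1.0e+00  5.0e-04] tooly [1.0e+00 2.1e-03 3.0e-04] toolz [ 3.e-04  5.e-04 -1.e+00] 0.251195154810606 39.34425499755889 [-0.88 -1.01 -1.49]
```

```bash
python3 - <<'E'
from h import *
im=grab("wrist");W=world(im);S=im["state"]["position"];print(S)
m=(abs(W[...,0]-.54)<.04)&(abs(W[...,1]+.17)<.05)&(abs(W[...,2]-.180)<.006);p=W[m];print(len(p),np.percentile(p,[.5,1,50,99,99.5],axis=0).round(4))
# circle fit to far edge
e=[]
for a in np.radians(np.arange(20,161,10)):
    d=np.array([np.cos(a),np.sin(a)]);e.append(np.max((p[:,:2]-[.5396,-.1748])@d)*1000)
print(np.round(e,1))
np.savez("w4.npz",W=W,c=im["color"])
E
sed -i 's/"w1.npz"/__import__("sys").argv[1]/; s/np.save("mould.npy",x)//' fit.py
python3 fit.py w4.npz 2>/dev/null | head -3; python3 st.py .5389 -.1766 .152
```

```text
[ 0.53962056 -0.17480268  0.20208899]
1324 [[ 0.5188 -0.1788  0.176 ]
 [ 0.5195 -0.1787  0.1764]
 [ 0.5401 -0.1647  0.1797]
 [ 0.5603 -0.1548  0.1851]
 [ 0.5609 -0.1546  0.1856]]
[21.7 21.3 21.3 21.2 20.8 20.9 20.5 20.5 20.3 20.6 20.6 20.6 20.8 20.6
 21. ]
n 9232 v 135 309
((561.0391235351562, -226.33973693847656), (120.34534454345703, 197.1314697265625), 4.662858486175537) zmed 0.05450097599129733
z hist (array([  16,   52,  193,   17,   18, 2084, 5919,  186,  256,   75,   22,
7.75 [ 0.5396 -0.1749  0.2021] toolx [-2.1e-03  1.0e+00  4.0e-04] tooly [1.0e+00 2.1e-03 4.0e-04] toolz [ 4.e-04  4.e-04 -1.e+00] 0.25429984226235314 39.34417106676847 [ 0.04 -1.81 -2.28]
slide [-0.007  -0.003   0.2005]
```

```bash
python3 -m inch '[{"slide":[-0.007,-0.003,0.06],"angular":[0,0,0],"claw":-1},{"slide":[-0.007,-0.003,0.12],"angular":[0,0,0],"claw":-1},{"slide":[-0.007,-0.003,0.17],"angular":[0,0,0],"claw":-1},{"slide":[-0.007,-0.003,0.2],"angular":[0,0,0],"claw":-1},{"slide":[-0.007,-0.003,0.22],"angular":[0,0,0],"claw":-1},{"slide":[-0.007,-0.003,0.235],"angular":[0,0,0],"claw":-1},{"slide":[-0.007,-0.003,0.235],"angular":[0,0,0],"claw":-1},{"slide":[-0.007,-0.003,0.235],"angular":[0,0,0],"claw":-1}]'; python3 st.py .5389 -.1766 .1317
python3 - <<'E'
from h import *
im=grab("side");save(im,"s5.png",(285,180,385,260),8)
E
```

```text
time: 8.55
position: [0.5388, -0.1781, 0.1437]
tool_rot: [2.221, 2.221, 0.001]
ft_force: [0.1, 0.1, -0.6]
grip_width: 0.252
grip_force: 39.3
8.55 [ 0.5388 -0.1781  0.1437] toolx [-0.e+00  1.e+00 -2.e-04] tooly [1.e+00 0.e+00 8.e-04] toolz [ 8.e-04 -2.e-04 -1.e+00] 0.25205718553349354 39.34411506168544 [ 0.14  0.11 -0.58]
slide [0.0061 0.0002 0.0478]
```

View pics/s5.png

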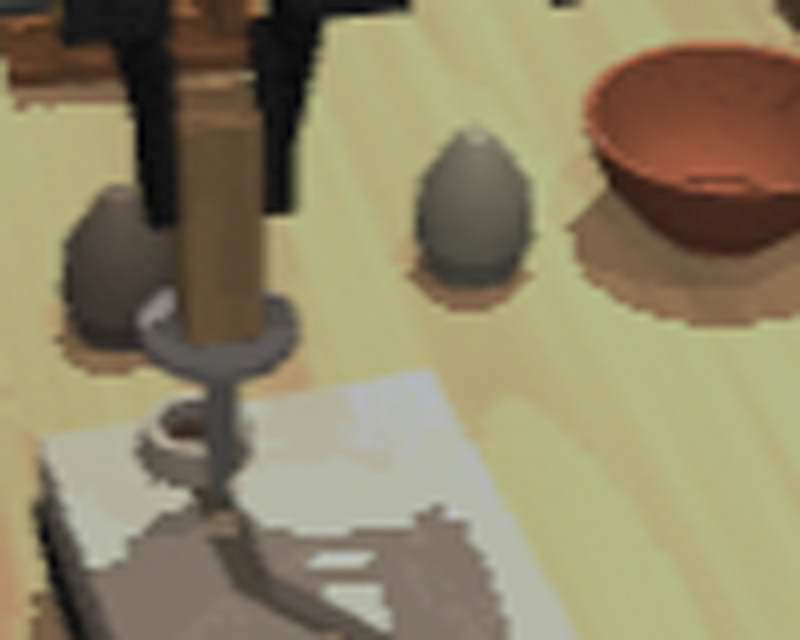

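The side view shows the tip at crop (222,505), right over the seam's start and just in front of the collar. Now I set it in.

```bash
python3 -m inch '[{"slide":[0,0,0.01],"angular":[0,0,0],"claw":-1},{"slide":[0,0,0.02],"angular":[0,0,0],"claw":-1},{"slide":[0,0,0.03],"angular":[0,0,0],"claw":-1},{"slide":[0,0,0.04],"angular":[0,0,0],"claw":-1},{"slide":[0,0,0.047],"angular":[0,0,0],"claw":-1},{"slide":[0,0,0.047],"angular":[0,0,0],"claw":-1},{"slide":[0,0,0.047],"angular":[0,0,0],"claw":-1}]'; python3 st.py
python3 -m inch '[{"slide":[0,0,0],"angular":[0,0,0],"claw":-1},{"slide":[0,0,0],"angular":[0,0,0],"claw":-1}]'
python3 - <<'E'
from proj import *
for P in((-18,57),(-18,25),(0,0),(18,-25),(18,-55),(18,-85),(18,-95)):
    w=np.array(mw(*P,0)[:2])-mw(-18,57,0)[:2];print(P,"slide x,y from start",(w[1]/.25).round(4),(w[0]/.25).round(4))
E
```

```text
time: 9.3
position: [0.5385, -0.178, 0.1314]
tool_rot: [2.221, 2.221, -0.0]
ft_force: [-0.7, 0.2, -0.4]
grip_width: 0.252
grip_force: 39.3
9.3 [ 0.5385 -0.178   0.1314] toolx [-0.  1. -0.] tooly [1. 0. 0.] toolz [ 0. -0. -1.] 0.2516672118643268 39.344073557294905 [-0.71  0.21 -0.41]
time: 9.5
position: [0.5386, -0.1781, 0.1316]
tool_rot: [2.221, 2.221, 0.0]
ft_force: [-0.3, 0.3, -1.2]
grip_width: 0.253
grip_force: 39.3
(-18, 57) slide x,y from start 0.0 0.0
(-18, 25) slide x,y from start -0.1276 0.0106
(0, 0) slide x,y from start -0.2213 0.0906
(18, -25) slide x,y from start -0.315 0.1706
(18, -55) slide x,y from start -0.4346 0.1805
(18, -85) slide x,y from start -0.5542 0.1904
(18, -95) slide x,y from start -0.594 0.1937
```

```bash
python3 -m inch '[{"slide":[-0.008,0.001,0],"angular":[0,0,0],"claw":-1},{"slide":[-0.016,0.002,0],"angular":[0,0,0],"claw":-1},{"slide":[-0.024,0.003,0],"angular":[0,0,0],"claw":-1},{"slide":[-0.032,0.004,0],"angular":[0,0,0],"claw":-1},{"slide":[-0.04,0.004,0],"angular":[0,0,0],"claw":-1},{"slide":[-0.048,0.005,0],"angular":[0,0,0],"claw":-1},{"slide":[-0.056,0.006,0],"angular":[0,0,0],"claw":-1},{"slide":[-0.064,0.007,0],"angular":[0,0,0],"claw":-1},{"slide":[-0.072,0.007,0],"angular":[0,0,0],"claw":-1},{"slide":[-0.08,0.008,0],"angular":[0,0,0],"claw":-1}]'
```

```text
time: 10.5
position: [0.5405, -0.1982, 0.1315]
tool_rot: [2.221, 2.221, -0.0]
ft_force: [0.7, 0.0, -1.1]
grip_width: 0.254
grip_force: 39.3
```

```bash
python3 -m inch '[{"slide":[-0.008,0.001,0],"angular":[0,0,0],"claw":-1},{"slide":[-0.016,0.002,0],"angular":[0,0,0],"claw":-1},{"slide":[-0.024,0.002,0],"angular":[0,0,0],"claw":-1},{"slide":[-0.032,0.003,0],"angular":[0,0,0],"claw":-1},{"slide":[-0.041,0.004,0],"angular":[0,0,0],"claw":-1},{"slide":[-0.047,0.009,0],"angular":[0,0,0],"claw":-1},{"slide":[-0.053,0.014,0],"angular":[0,0,0],"claw":-1},{"slide":[-0.059,0.019,0],"angular":[0,0,0],"claw":-1},{"slide":[-0.065,0.024,0],"angular":[0,0,0],"claw":-1},{"slide":[-0.071,0.03,0],"angular":[0,0,0],"claw":-1}]'
```

```text
time: 11.5
position: [0.5482, -0.2158, 0.1315]
tool_rot: [2.221, 2.222, 0.0]
ft_force: [0.0, 0.5, -0.1]
grip_width: 0.252
grip_force: 39.3
```

```bash
python3 -m inch '[{"slide":[-0.006,0.005,0],"angular":[0,0,0],"claw":-1},{"slide":[-0.012,0.01,0],"angular":[0,0,0],"claw":-1},{"slide":[-0.018,0.015,0],"angular":[0,0,0],"claw":-1},{"slide":[-0.024,0.02,0],"angular":[0,0,0],"claw":-1},{"slide":[-0.03,0.025,0],"angular":[0,0,0],"claw":-1},{"slide":[-0.036,0.03,0],"angular":[0,0,0],"claw":-1},{"slide":[-0.042,0.035,0],"angular":[0,0,0],"claw":-1},{"slide":[-0.048,0.04,0],"angular":[0,0,0],"claw":-1},{"slide":[-0.054,0.045,0],"angular":[0,0,0],"claw":-1},{"slide":[-0.06,0.05,0],"angular":[0,0,0],"claw":-1}]'
```

```text
time: 12.5
position: [0.5606, -0.2309, 0.1315]
tool_rot: [2.221, 2.221, 0.0]
ft_force: [0.2, -0.1, -1.9]
grip_width: 0.256
grip_force: 39.3
```

```bash
python3 -m inch '[{"slide":[-0.006,0.005,0],"angular":[0,0,0],"claw":-1},{"slide":[-0.012,0.01,0],"angular":[0,0,0],"claw":-1},{"slide":[-0.018,0.015,0],"angular":[0,0,0],"claw":-1},{"slide":[-0.024,0.02,0],"angular":[0,0,0],"claw":-1},{"slide":[-0.03,0.025,0],"angular":[0,0,0],"claw":-1},{"slide":[-0.036,0.03,0],"angular":[0,0,0],"claw":-1},{"slide":[-0.042,0.035,0],"angular":[0,0,0],"claw":-1},{"slide":[-0.048,0.04,0],"angular":[0,0,0],"claw":-1},{"slide":[-0.054,0.045,0],"angular":[0,0,0],"claw":-1},{"slide":[-0.06,0.05,0],"angular":[0,0,0],"claw":-1}]'
python3 - <<'E'
from proj import *
p=ctrl.get_state()["position"];q=np.array([[c,s],[-s,c]])@(p[:2]-[0,.001]-x[:2])*1e3;print(p,"tip in mould",q.round(1))
E
```

```text
time: 13.5
position: [0.5731, -0.2459, 0.1315]
tool_rot: [2.221, 2.221, 0.0]
ft_force: [-0.9, -0.1, -0.5]
grip_width: 0.251
grip_force: 39.3
[ 0.57314483 -0.24593447  0.13149806] tip in mould [ 10.4 -15. ]
```

```bash
python3 -m inch '[{"slide":[-0.006,0.005,0],"angular":[0,0,0],"claw":-1},{"slide":[-0.012,0.011,0],"angular":[0,0,0],"claw":-1},{"slide":[-0.018,0.016,0],"angular":[0,0,0],"claw":-1},{"slide":[-0.025,0.022,0],"angular":[0,0,0],"claw":-1},{"slide":[-0.031,0.027,0],"angular":[0,0,0],"claw":-1},{"slide":[-0.037,0.032,0],"angular":[0,0,0],"claw":-1},{"slide":[-0.045,0.034,0],"angular":[0,0,0],"claw":-1},{"slide":[-0.053,0.035,0],"angular":[0,0,0],"claw":-1},{"slide":[-0.061,0.035,0],"angular":[0,0,0],"claw":-1},{"slide":[-0.069,0.036,0],"angular":[0,0,0],"claw":-1}]'
```

```text
time: 14.5
position: [0.582, -0.2633, 0.1315]
tool_rot: [2.222, 2.221, -0.0]
ft_force: [-0.4, -0.2, -1.0]
grip_width: 0.255
grip_force: 39.3
```

```bash
python3 -m inch '[{"slide":[-0.008,0.001,0],"angular":[0,0,0],"claw":-1},{"slide":[-0.016,0.001,0],"angular":[0,0,0],"claw":-1},{"slide":[-0.024,0.002,0],"angular":[0,0,0],"claw":-1},{"slide":[-0.032,0.003,0],"angular":[0,0,0],"claw":-1},{"slide":[-0.04,0.003,0],"angular":[0,0,0],"claw":-1},{"slide":[-0.048,0.004,0],"angular":[0,0,0],"claw":-1},{"slide":[-0.056,0.005,0],"angular":[0,0,0],"claw":-1},{"slide":[-0.064,0.005,0],"angular":[0,0,0],"claw":-1},{"slide":[-0.072,0.006,0],"angular":[0,0,0],"claw":-1},{"slide":[-0.08,0.007,0],"angular":[0,0,0],"claw":-1}]'
cat > tip.py <<'E'
from proj import *
p=ctrl.get_state()["position"];q=np.array([[c,s],[-s,c]])@(p[:2]-[0,.001]-x[:2])*1e3;print(p,"tip in mould",q.round(1))
E
python3 tip.py
```

```text
time: 15.5
position: [0.5838, -0.2832, 0.1315]
tool_rot: [2.221, 2.221, -0.0]
ft_force: [0.5, 0.2, -0.6]
grip_width: 0.254
grip_force: 39.3
[ 0.58378771 -0.28320487  0.13146964] tip in mould [ 17.9 -53. ]
```

```bash
python3 -m inch '[{"slide":[-0.008,0.001,0],"angular":[0,0,0],"claw":-1},{"slide":[-0.016,0.001,0],"angular":[0,0,0],"claw":-1},{"slide":[-0.024,0.002,0],"angular":[0,0,0],"claw":-1},{"slide":[-0.032,0.003,0],"angular":[0,0,0],"claw":-1},{"slide":[-0.04,0.003,0],"angular":[0,0,0],"claw":-1},{"slide":[-0.048,0.004,0],"angular":[0,0,0],"claw":-1},{"slide":[-0.056,0.005,0],"angular":[0,0,0],"claw":-1},{"slide":[-0.064,0.005,0],"angular":[0,0,0],"claw":-1},{"slide":[-0.072,0.006,0],"angular":[0,0,0],"claw":-1},{"slide":[-0.08,0.007,0],"angular":[0,0,0],"claw":-1}]' >/dev/null;  python3 -m inch '[{"slide":[-0.009,0.001,0],"angular":[0,0,0],"claw":-1},{"slide":[-0.018,0.001,0],"angular":[0,0,0],"claw":-1},{"slide":[-0.027,0.002,0],"angular":[0,0,0],"claw":-1},{"slide":[-0.036,0.003,0],"angular":[0,0,0],"claw":-1},{"slide":[-0.045,0.004,0],"angular":[0,0,0],"claw":-1},{"slide":[-0.054,0.004,0],"angular":[0,0,0],"claw":-1},{"slide":[-0.063,0.005,0],"angular":[0,0,0],"claw":-1},{"slide":[-0.072,0.006,0],"angular":[0,0,0],"claw":-1},{"slide":[-0.081,0.007,0],"angular":[0,0,0],"claw":-1},{"slide":[-0.09,0.007,0],"angular":[0,0,0],"claw":-1}]'; python3 tip.py
```

```text
time: 17.5
position: [0.5873, -0.3257, 0.1315]
tool_rot: [2.221, 2.221, 0.0]
ft_force: [-0.1, 0.8, -0.8]
grip_width: 0.25
grip_force: 39.3
[ 0.58731534 -0.32570186  0.13146484] tip in mould [ 17.9 -95.6]
```

```bash
python3 -m inch '[{"slide":[0,0,-0.02],"angular":[0,0,0],"claw":-1},{"slide":[0,0,-0.06],"angular":[0,0,0],"claw":-1},{"slide":[0,0,-0.14],"angular":[0,0,0],"claw":-1},{"slide":[0,0,-0.26],"angular":[0,0,0],"claw":-1},{"slide":[0,0,-0.38],"angular":[0,0,0],"claw":-1},{"slide":[0,0,-0.48],"angular":[0,0,0],"claw":-1},{"slide":[0,0,-0.52],"angular":[0,0,0],"claw":-1},{"slide":[0,0,-0.52],"angular":[0,0,0],"claw":-1}]' >/dev/null
python3 -m inch '[{"slide":[0.06,0,0],"angular":[0,0,0],"claw":-1},{"slide":[0.16,0,0],"angular":[0,0,0],"claw":-1},{"slide":[0.28,0,0],"angular":[0,0,0],"claw":-1},{"slide":[0.4,0,0],"angular":[0,0,0],"claw":-1},{"slide":[0.52,0,0],"angular":[0,0,0],"claw":-1},{"slide":[0.64,0,0],"angular":[0,0,0],"claw":-1},{"slide":[0.76,-0.02,0],"angular":[0,0,0],"claw":-1},{"slide":[0.88,-0.04,0],"angular":[0,0,0],"claw":-1},{"slide":[1,-0.06,0],"angular":[0,0,0],"claw":-1}]' >/dev/null
python3 -m inch '[{"slide":[0.12,0,0],"angular":[0,0,0],"claw":-1},{"slide":[0.24,-0.02,0],"angular":[0,0,0],"claw":-1},{"slide":[0.36,-0.04,0],"angular":[0,0,0],"claw":-1},{"slide":[0.48,-0.045,0],"angular":[0,0,0],"claw":-1},{"slide":[0.6,-0.045,0],"angular":[0,0,0],"claw":-1},{"slide":[0.72,-0.045,0],"angular":[0,0,0],"claw":-1},{"slide":[0.84,-0.045,0],"angular":[0,0,0],"claw":-1},{"slide":[0.94,-0.045,0],"angular":[0,0,0],"claw":-1},{"slide":[1,-0.045,0],"angular":[0,0,0],"claw":-1}]'
python3 -m inch '[{"slide":[0.06,0,0],"angular":[0,0,0],"claw":-1},{"slide":[0.1,0,0],"angular":[0,0,0],"claw":-1},{"slide":[0.117,0,0],"angular":[0,0,0],"claw":-1},{"slide":[0.117,0,0],"angular":[0,0,0],"claw":-1},{"slide":[0.117,0,0],"angular":[0,0,0],"claw":-1},{"slide":[0.117,0,0],"angular":[0,0,0],"claw":-1}]'; python3 st.py .561 .2037 .2
```

```text
time: 20.1
position: [0.5587, 0.1781, 0.2595]
tool_rot: [-2.215, -2.224, 0.004]
ft_force: [-0.2, 1.1, -0.8]
grip_width: 0.248
grip_force: 39.3
time: 20.7
position: [0.5614, 0.2025, 0.2616]
tool_rot: [2.223, 2.219, -0.0]
ft_force: [0.5, 0.2, -2.1]
grip_width: 0.248
grip_force: 39.3
20.7 [0.5614 0.2025 0.2616] toolx [ 1.8e-03  1.0e+00 -5.0e-04] tooly [ 1.0e+00 -1.8e-03  3.0e-04] toolz [ 3.e-04 -5.e-04 -1.e+00] 0.24796545034418077 39.34403543360531 [ 0.46  0.2  -2.07]
slide [ 0.0049 -0.0015  0.2462]
```

```bash
python3 -m inch '[{"slide":[0.005,-0.001,0.08],"angular":[0,0,0],"claw":-1},{"slide":[0.005,-0.001,0.18],"angular":[0,0,0],"claw":-1},{"slide":[0.005,-0.001,0.28],"angular":[0,0,0],"claw":-1},{"slide":[0.005,-0.001,0.34],"angular":[0,0,0],"claw":-1},{"slide":[0.005,-0.001,0.37],"angular":[0,0,0],"claw":-1},{"slide":[0.005,-0.001,0.37],"angular":[0,0,0],"claw":-1},{"slide":[0.005,-0.001,0.37],"angular":[0,0,0],"claw":-1}]'
python3 - <<'E'
from h import *
im=grab("scene");save(im,"c6.png",(330,150,410,220),8)
E
python3 st.py .561 .2037 .1022
```

```text
time: 21.4
position: [0.5615, 0.2051, 0.1701]
tool_rot: [2.221, 2.221, 0.002]
ft_force: [-0.2, -0.5, -1.1]
grip_width: 0.249
grip_force: 39.3
21.45 [0.5616 0.2053 0.1704] toolx [1.e-04 1.e+00 8.e-04] tooly [ 1.0e+00 -1.0e-04  2.2e-03] toolz [ 2.2e-03  8.0e-04 -1.0e+00] 0.25252944488852613 39.34399689082056 [ 0.02 -0.27 -1.26]
slide [-0.0065 -0.0032  0.2727]
```

View pics/c6.png

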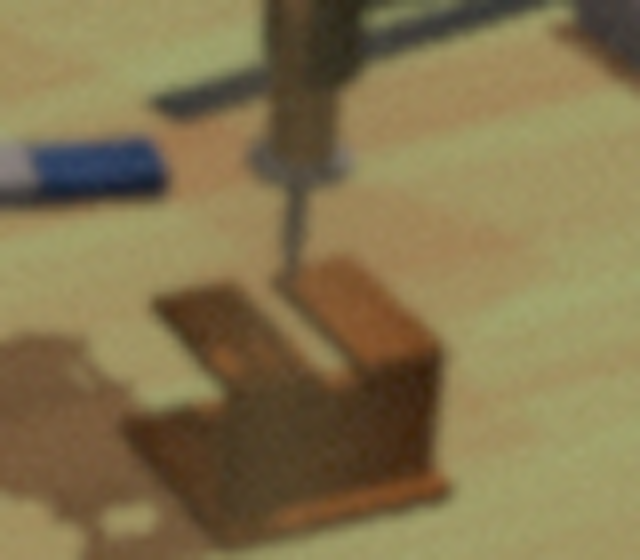

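The tip is at crop (290,278), just above the prongs and over the slot, a touch toward +y. I correct by −1.6 mm while lowering.

```bash
python3 -m inch '[{"slide":[-0.007,-0.003,0],"angular":[0,0,0],"claw":-1},{"slide":[-0.007,-0.003,0.03],"angular":[0,0,0],"claw":-1},{"slide":[-0.007,-0.003,0.06],"angular":[0,0,0],"claw":-1},{"slide":[-0.007,-0.003,0.09],"angular":[0,0,0],"claw":-1},{"slide":[-0.007,-0.003,0.12],"angular":[0,0,0],"claw":-1},{"slide":[-0.007,-0.003,0.15],"angular":[0,0,0],"claw":-1},{"slide":[-0.007,-0.003,0.18],"angular":[0,0,0],"claw":-1},{"slide":[-0.007,-0.003,0.2],"angular":[0,0,0],"claw":-1},{"slide":[-0.007,-0.003,0.22],"angular":[0,0,0],"claw":-1},{"slide":[-0.007,-0.003,0.22],"angular":[0,0,0],"claw":-1}]'; python3 st.py .561 .2037 .1022
```

```text
time: 22.45
position: [0.5596, 0.203, 0.1131]
tool_rot: [-2.221, -2.221, 0.002]
ft_force: [-0.9, -0.2, -1.9]
grip_width: 0.253
grip_force: 39.3
22.45 [0.5596 0.203  0.1131] toolx [-0.e+00  1.e+00 -5.e-04] tooly [ 1.      0.     -0.0011] toolz [-1.1e-03 -5.0e-04 -1.0e+00] 0.2531624986417924 39.34403940103948 [-0.91 -0.24 -1.87]
slide [0.0028 0.0057 0.0436]
```

```bash
python3 -m inch '[{"slide":[0,0,0.01],"angular":[0,0,0],"claw":-1},{"slide":[0,0,0.02],"angular":[0,0,0],"claw":-1},{"slide":[0,0,0.03],"angular":[0,0,0],"claw":-1},{"slide":[0,0,0.037],"angular":[0,0,0],"claw":-1},{"slide":[0,0,0.041],"angular":[0,0,0],"claw":-1},{"slide":[0,0,0.041],"angular":[0,0,0],"claw":-1},{"slide":[0,0,0.041],"angular":[0,0,0],"claw":-1},{"slide":[0,0,0.041],"angular":[0,0,0],"claw":-1}]'; python3 st.py .561 .2037 .1022
```

```text
time: 23.25
position: [0.5601, 0.2032, 0.1038]
tool_rot: [2.221, 2.221, 0.0]
ft_force: [0.4, 0.4, -1.4]
grip_width: 0.249
grip_force: 39.3
23.25 [0.5601 0.2032 0.1038] toolx [-1.e-04  1.e+00 -0.e+00] tooly [1.e+00 1.e-04 3.e-04] toolz [ 3.e-04 -0.e+00 -1.e+00] 0.24874074750787353 39.344255165196955 [ 0.45  0.42 -1.39]
slide [0.0018 0.0035 0.0065]
```

Another 1.5 mm down, then slowly open.

```bash
python3 -m inch '[{"slide":[0,0,0.003],"angular":[0,0,0],"claw":-1},{"slide":[0,0,0.006],"angular":[0,0,0],"claw":-1},{"slide":[0,0,0.006],"angular":[0,0,0],"claw":-1},{"slide":[0,0,0.006],"angular":[0,0,0],"claw":-1},{"slide":[0,0,0.006],"angular":[0,0,0],"claw":-0.45},{"slide":[0,0,0.006],"angular":[0,0,0],"claw":-0.35},{"slide":[0,0,0.006],"angular":[0,0,0],"claw":0},{"slide":[0,0,0.006],"angular":[0,0,0],"claw":0.6},{"slide":[0,0,0.006],"angular":[0,0,0],"claw":1},{"slide":[0,0,0.006],"angular":[0,0,0],"claw":1}]' 
python3 -m inch '[{"slide":[0,0,0],"angular":[0,0,0],"claw":1},{"slide":[0,0,0],"angular":[0,0,0],"claw":1},{"slide":[0,0,0],"angular":[0,0,0],"claw":1},{"slide":[0,0,0],"angular":[0,0,0],"claw":1},{"slide":[0,0,0],"angular":[0,0,0],"claw":1},{"slide":[0,0,0],"angular":[0,0,0],"claw":1}]'
```

```text
time: 24.25
position: [0.5601, 0.2032, 0.1023]
tool_rot: [2.221, 2.221, 0.0]
ft_force: [-0.5, -0.4, -0.3]
grip_width: 0.603
grip_force: 0.0
time: 24.85
position: [0.56, 0.2032, 0.1022]
tool_rot: [2.221, 2.221, 0.0]
ft_force: [-0.4, 0.3, -0.2]
grip_width: 0.994
grip_force: 0.0
```

```bash
python3 -m inch '[{"slide":[0,0,-0.05],"angular":[0,0,0],"claw":1},{"slide":[0,0,-0.15],"angular":[0,0,0],"claw":1},{"slide":[0,0,-0.3],"angular":[0,0,0],"claw":1},{"slide":[0,0,-0.5],"angular":[0,0,0],"claw":1},{"slide":[0,0,-0.7],"angular":[0,0,0],"claw":1},{"slide":[0,0,-0.8],"angular":[0,0,0],"claw":1},{"slide":[0,0,-0.8],"angular":[0,0,0],"claw":1},{"slide":[0,0,-0.8],"angular":[0,0,0],"claw":1},{"slide":[0,0,-0.8],"angular":[0,0,0],"claw":1}]'
python3 - <<'E'
from h import *
im=grab("scene");save(im,"c7.png",(330,150,410,220),8)
im=grab("wrist");W=world(im)
for n,lo,hi in (("handle",.14,.165),("flange",.0785,.09)):
    m=(abs(W[...,0]-.57)<.08)&(abs(W[...,1]-.2)<.08)&(W[...,2]>lo)&(W[...,2]<hi);p=W[m];print(n,len(p),cv2.minAreaRect(p[:,:2].astype(np.float32)*1000),np.median(p[:,2]))
E
```

```text
time: 25.75
position: [0.5593, 0.2029, 0.3009]
tool_rot: [-2.221, -2.221, 0.003]
ft_force: [-0.4, 0.3, -0.4]
grip_width: 0.996
grip_force: 0.0
handle 438 ((560.2887573242188, 201.98019409179688), (21.57082176208496, 22.4834041595459), 0.8417982459068298) 0.1492810408751884
flange 405 ((559.7501220703125, 205.14927673339844), (42.25597381591797, 37.38138961791992), 0.45846879482269287) 0.07962282804018134
```

View pics/c7.png

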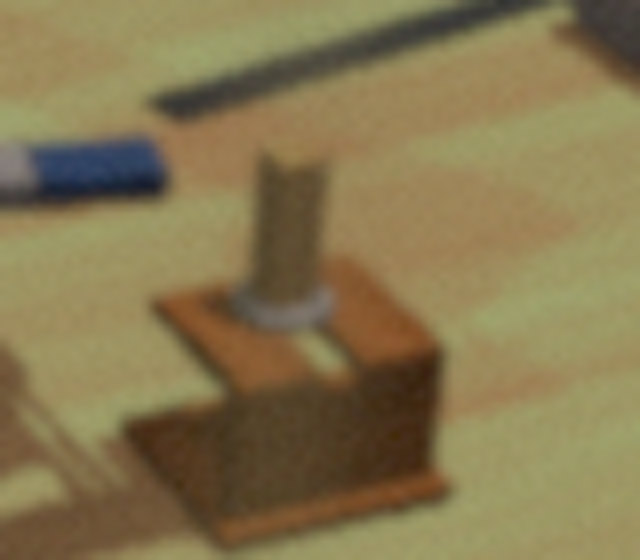

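The stylus hangs upright, with its flange flat on the prongs at crop (283,303) and within 2 mm of the seat. The gripper is clear.

```bash
python3 -c "
from bench import ctrl
print(ctrl.close_job())"
```

```text
the job is handed in; nothing more can be done
None
```

The seam was raked in one upright pass at about 2 cm/s from the collar to about 10 mm short of the mould's edge, the stylus hangs upright in the rack within about 2 mm of its seat, and the job is handed in at about 26 s; no verdict was shown.

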